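Rack a turbocharger's parts on two spindle stands

TASK

Rack the loose turbocharger parts on the two spindle stands. On the slim post of the square-based stand stack, from the bottom up, the flanged seal plate (collar up), then the plain sleeve, then the compressor wheel (nose up); on the fat post of the round-based stand put the vaned nozzle ring. Lower each part onto its post until it sits fully home rather than dropping it, and do not shift or tip the bearing housing, the paste jar or the vee block standing among them.

Things in the scene. Friction and masses are not known exactly. Their poses are not given: they have to be found in the camera images.
- seal_plate: Loose steel seal plate, 0.36 to 0.6 kg: a flat round flange 100 mm across and 8 mm thick with six dark bolt spots, and on it a round collar 50 mm across (the place to grip it), its top 30 mm above the underside. Open hole 26 mm across right through. It lies flat, collar up. Origin: centre of the underside; z up; yaw has no meaning.
- sleeve: Loose plain dark steel sleeve, 0.16 to 0.26 kg: a smooth tube standing on end, 50 mm across, 24 mm high, hole 26 mm across right through (thick wall, 12 mm). Origin: centre of the underside; z up; yaw has no meaning.
- wheel: Loose aluminium compressor wheel, 0.14 to 0.24 kg, bladed, lying nose up: back disc 76 mm across and 6 mm thick, flaring blades up to 58 mm across to a height of 14 mm, then straight blade tips 44 mm across between heights 14 and 42 mm (grip there; the tips behave as a smooth solid cylinder), and a nose 16 mm across up to 50 mm. A blind hole 26 mm across, 24 mm deep, opens in its underside. Origin: centre of the underside; z up; yaw has no meaning.
- nozzle_ring: Loose dark steel nozzle ring, 0.16 to 0.26 kg: a ring 60 mm across, 22 mm high, thin wall of 9 mm (hole 42 mm across right through), twelve small bright slanting vanes flush on its top face. Origin: centre of the underside; z up; yaw has no meaning.
- slim_stand: Fixed stand with a grey square base 90 x 90 mm, 12 mm thick, and a slim upright steel post in its middle, 12 mm across, that narrows to a blunt point over its last 10 mm; tip 80 mm above the bench. Origin: bottom centre of the base, on the post's axis; z up. Target of seal plate, sleeve and wheel: seated, their undersides are 12, 42 and 66 mm above the bench.
- stub_stand: Fixed stand with a grey round base 90 mm across, 12 mm thick, and a fat upright steel post in its middle, 28 mm across, tapering over its last 8 mm to 16 mm; top 48 mm above the bench. Origin: bottom centre of the base, on the post's axis; z up. Target of the nozzle ring: seated, its underside is 12 mm above the bench.
- bearing_housing: Bystander, loose, 0.9 kg: dark cast bearing housing, a waisted round body 84 mm across at its foot and 72 mm at its top, 58 mm high, with a square lug at one side of the waist. Origin: centre of the underside. Leave it alone.
- paste_jar: Bystander, loose, 0.3 kg: white round jar with a black lid, 60 mm across, 60 mm high. Origin: centre of the underside. Leave it alone.
- vee_block: Bystander, loose, 0.6 kg: bright steel vee block, 60 mm long (its x) by 44 mm wide (its y) by 42 mm high, with a groove along the top. Origin: centre of the underside. Leave it alone.
Things that resemble listed ones, but are neither listed nor needed, are in the scene too. Leave any blue or turquoise look-alike of the seal_plate alone.

How it is judged:
At the end, for the whole second after the job is handed in: Released and at rest: plate, sleeve and wheel on the slim post with undersides 12, 42 and 66 mm above the foot of the stand, nozzle ring on the fat post at 12 mm; each within 4 mm in height, 10 mm of the post's axis and 0.1 rad of upright (horizontal distance between each of seal_plate, sleeve, wheel and slim_stand below 0.01 m and z of seal_plate in the frame of slim_stand between 0.008 and 0.016 m and angle between each of seal_plate, sleeve, wheel, nozzle_ring's own z axis and vertical below 0.1 rad and linear speed of each of seal_plate, sleeve, wheel, nozzle_ring below 0.02 m/s and z of sleeve in the frame of slim_stand between 0.038 and 0.046 m and z of wheel in the frame of slim_stand between 0.062 and 0.07 m and horizontal distance between nozzle_ring and stub_stand below 0.01 m and z of nozzle_ring in the frame of stub_stand between 0.008 and 0.016 m); the robot touches nothing.
It fails at once if the bearing housing, paste jar or vee block is shifted by more than 20 mm or tipped (distance of any of bearing_housing, paste_jar, vee_block from where it was at the start of the episode above 0.02 m or angle between any of bearing_housing, paste_jar, vee_block's own z axis and vertical above 0.3 rad).
It fails at once if a part is dropped: it moves faster than 0.6 m/s within 20 mm of its post's axis ((horizontal distance between seal_plate and slim_stand below 0.02 m and linear speed of seal_plate above 0.6 m/s) or (horizontal distance between sleeve and slim_stand below 0.02 m and linear speed of sleeve above 0.6 m/s) or (horizontal distance between wheel and slim_stand below 0.02 m and linear speed of wheel above 0.6 m/s) or (horizontal distance between nozzle_ring and stub_stand below 0.02 m and linear speed of nozzle_ring above 0.6 m/s)).
It also fails if it takes over 112 s, if anything falls off the work surface, if the arm or the gripper's body presses on something with over 40 N, if the wrist force passes 120 N, or if a joint passes its speed limit or range.

ROBOT

A 7-joint arm with a two-finger parallel gripper is mounted at the origin on the work surface. World frame = base frame: x ahead of the robot, y to its left, z up, the work surface at z = 0. Lengths are in m, angles in rad, forces in N, time in s.
With the tool pointing down it reaches from about 0.4 to 0.9 m from the base axis. Payload 5.5 kg.
Tool frame: the origin (TCP) lies on the centre line of the jaws, within the pads' length; the fingertips stand 25 mm ahead of it and the grasp point (between the pads) lies 6 mm ahead of it; y points along the fingers, z is the direction in which the jaws open and shut, and the axes are right-handed (so a half turn about y gives the same grasp; the last joint's range is limited). The gripper opens to 85 mm and grips with 20 to 120 N. Pads are 22 mm wide; open, the fingers measure 114 mm over their backs; the gripper's body (76 mm by 85 mm) begins 54 mm behind the grasp point. The pads swing forward as they close: fully open they stand 13 mm farther back than shut.
Start: joints at [-0.929, 0.501, -0.427, 1.55, 0.221, 1.138, -0.21], TCP at [0.24, 0.604, 0.256] pointing down, gripper open.
Joint ranges: [-2.88, 2.88], [-0.31, 2.03], [-1.54, 1.56], [0.2, 2.42], [-1.41, 4.55], [0.19, 2.02], [-2.57, 2.57]. Speed limits (rad/s): [2.57, 2.57, 3.14, 3.14, 3.14, 3.14, 3.14].

INTERFACE

Orientations are given as a unit quaternion [x, y, z, w].
In Python, from cell import r gives the robot as it stands. The module is installed in compiled form; this text tells all that it offers.
- The arm moves only by the tool move_arm, never from a script. Its argument "increments" is a list of rows, each a list of 3 entries, a list of its own where there are three numbers: the turn, a rotation vector about the tool's x, y, z in rad, then the shift along the tool's x, y, z in mm, then the closure, from 0 (fully open) to 1 (shut). In form: [[[wx, wy, wz], [x, y, z], claw], ...]. A call has 1 to 10 rows; each row shifts and turns the commanded pose from where the row before left it, along the tool's axes as they then stand; what a row does not reach is not made up. A row lasts 1/12 s, in which the tool goes at most 41.7 mm and 7.16 degrees, less where a joint would pass 70% of its speed; a pose out of reach is approached as far as the arm can. A call with a gripper value outside its range is refused whole. The fingers move at their own pace and stop on an object; "squeeze" is the grip in N (left out, the last holds). Time passes only in rows, so rows that do not move let the fingers close. It gives the time, the measured TCP pose, the force and the opening at its end, in the units of the state.
- r.get_obs(): the state, without advancing time (a new reading comes with each control period).
- r.get_image(name): name is "side" or "top" or "wrist"; returns (picture, depth): 480x640x3 uint8, red, green, blue; 480x640 float32, m along the optical axis (not along the pixel's ray), 0 where there is no reading.
- r.camera_info(name): a dict with "fx", "fy", "cx", "cy" (pixels), "rvec" (rotation vector, rad) and "tvec" (3), from world to camera coordinates, as OpenCV has them; the wrist camera has in their place "mount" (4x4, takes a point from camera to tool coordinates, whose origin is the TCP and whose axes are the tool frame's). Camera axes: x right, y down, z forward; pixel columns grow to the right and rows downward; lengths in m; the calibration is good to about 2 mm. A picture is of the moment at which its call begins: read the wrist's pose just before it. camera_info takes no time and is no camera call.
- r.close_job(): hands the job in, once; it reports no verdict.
The state is a dict: "time_s": time; "joint_pos": joint angles; "qd": joint speeds; "tau": joint torques, N m; "position": TCP position; "eef_rot": TCP orientation; "wrist_force": force on the tool from outside, world axes, zero at the start; "ft_torque": the same for the moment, N m; "finger_gap": finger opening in m.
Only numpy, scipy, OpenCV 4.12 (cv2) and the standard library are available. Lean on these libraries where they do the work, as an engineer would, in place of code of your own. Each camera call takes 0.05 s, during which the arm holds its last target.

## Working session

There is one attempt and no reset: what is moved stays moved. The work goes in short steps, Python scripts to look and compute and a tool call to move; the robot and the scene stay as the last step left them, time stands still between calls to the robot, and variables do not carry over. Pictures are saved under pics/ and viewed, and the job is handed in when it is done.

Besides the shell and the picture viewer there is one more tool, called in YAML: its name, and indented under it one key for each argument. move_arm: Moves the arm, as the interface text tells. Its arguments: {"type":"object","properties":{"increments":{"type":"array"},"squeeze":{"type":"number"}},"required":["increments"]}

```bash
mkdir -p pics; cat > h.py <<'E'
import numpy as np, cv2
from cell import r
from scipy.spatial.transform import Rotation as R
def snap(name,tag):
    o=r.get_obs(); im,d=r.get_image(name); 
    cv2.imwrite(f'pics/{tag}.png',im[:,:,::-1]); np.savez(f'pics/{tag}.npz',im=im,d=d,p=o['position'],q=o['eef_rot'])
    return im,d,o
def pose(name,p=None,q=None):
    c=r.camera_info(name)
    K=np.array([[c['fx'],0,c['cx']],[0,c['fy'],c['cy']],[0,0,1.]])
    if 'mount' in c:
        T=np.eye(4);T[:3,:3]=R.from_quat(q).as_matrix();T[:3,3]=p
        M=T@np.array(c['mount']); return K,M
    Rm=cv2.Rodrigues(np.array(c['rvec'],float))[0];M=np.eye(4);M[:3,:3]=Rm.T;M[:3,3]=-Rm.T@np.array(c['tvec']).ravel()
    return K,M
def ray(K,M,u,v,z):
    d=M[:3,:3]@np.linalg.inv(K)@np.array([u,v,1.]);o=M[:3,3];return o+d*(z-o[2])/d[2]
def cloud(K,M,d):
    v,u=np.mgrid[:480,:640];X=np.stack([(u-K[0,2])/K[0,0]*d,(v-K[1,2])/K[1,1]*d,d],-1)
    return X@M[:3,:3].T+M[:3,3]
def rel():
    o=r.get_obs();print({k:np.round(o[k],4).tolist() for k in ['time_s','position','eef_rot','wrist_force','finger_gap']});print(np.round(R.from_quat(o['eef_rot']).as_matrix(),3));return o
E
python3 - <<'E'
from h import *
o=rel()
for n in ['top','side','wrist']:
    snap(n,n+'0'); K,M=pose(n,o['position'],o['eef_rot']); print(n,K.round(1).tolist(),M.round(3).tolist())
E
```

```text
{'time_s': 0.0, 'position': [0.2402, 0.6033, 0.2553], 'eef_rot': [0.6951, -0.1333, 0.133, -0.6938], 'wrist_force': [0.3212, -0.6219, 0.0926], 'finger_gap': 0.0856}
[[ 0.929 -0.001  0.37 ]
 [-0.37  -0.002  0.929]
 [-0.    -1.    -0.002]]
top [[562.9, 0.0, 318.8], [0.0, 562.9, 237.0], [0.0, 0.0, 1.0]] [[0.005, -0.999, 0.047, 0.407], [-1.0, -0.005, -0.004, 0.046], [0.004, -0.047, -0.999, 1.269], [0.0, 0.0, 0.0, 1.0]]
side [[454.6, 0.0, 323.5], [0.0, 454.6, 240.3], [0.0, 0.0, 1.0]] [[0.998, -0.047, 0.036, 0.439], [-0.059, -0.771, 0.634, -0.622], [-0.002, -0.635, -0.773, 0.856], [0.0, 0.0, 0.0, 1.0]]
wrist [[394.9, 0.0, 321.0], [0.0, 394.9, 241.3], [0.0, 0.0, 1.0]] [[0.369, 0.898, 0.239, 0.18], [0.929, -0.357, -0.097, 0.628], [-0.002, 0.258, -0.966, 0.372], [0.0, 0.0, 0.0, 1.0]]
```

View pics/top0.png

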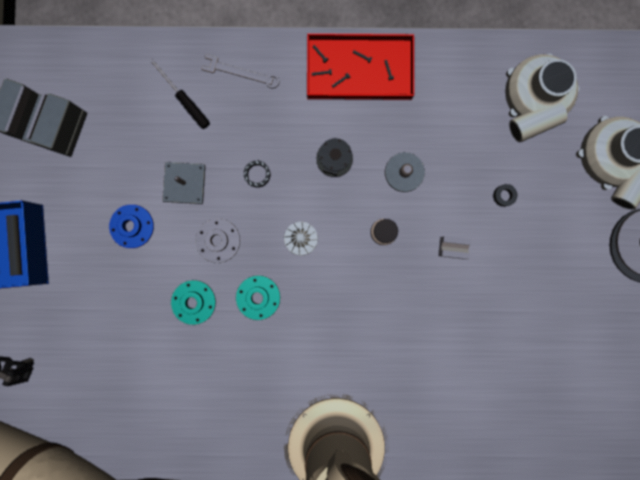

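View pics/side0.png

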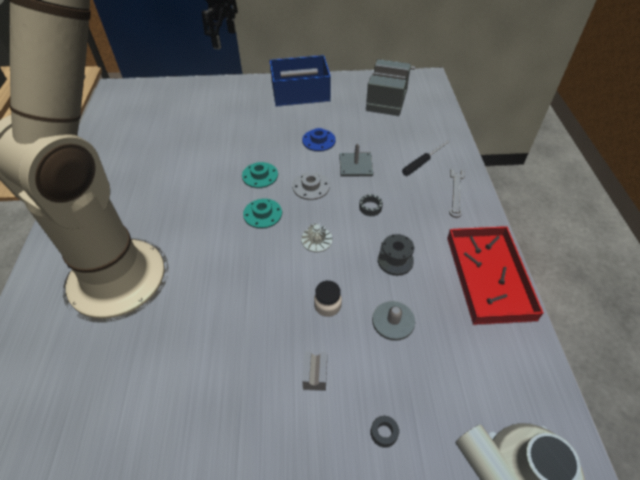

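The top view shows seal plate (218,240), sleeve (505,195), wheel (300,238), nozzle ring (257,174), slim stand (184,182) and stub stand (405,171). The housing is at (335,157), the jar at (384,231), the vee block at (454,247). The turquoise and blue look-alikes are at (193,302), (258,298) and (131,226).

```bash
python3 - <<'E'
from h import *
f=np.load('pics/top0.npz');im=f['im'];d=f['d'];K,M=pose('top');P=cloud(K,M,d)
for n,(u,v),z,rr in [('plate',(218,240),.008,26),('sleeve',(505,195),.024,17),('wheel',(300,238),.014,21),('ring',(257,174),.022,18),('slim',(184,182),.012,28),('stub',(405,171),.012,26),('house',(335,157),.058,24),('jar',(384,231),.06,19),('vee',(454,247),.042,22)]:
    pc=P[v-rr:v+rr+1,u-rr:u+rr+1];m=(pc[...,2]>.005).astype(np.uint8)
    nn,l,s,c=cv2.connectedComponentsWithStats(m);i=1+np.argmax(s[1:,4])
    cnt=max(cv2.findContours((l==i).astype(np.uint8),cv2.RETR_EXTERNAL,cv2.CHAIN_APPROX_NONE)[0],key=len)
    e=cv2.minEnclosingCircle(cnt); uu,vv=e[0][0]+u-rr,e[0][1]+v-rr
    hs=pc[l==i]; 
    print(n,np.round((uu,vv,e[1]),1),s[i].tolist(),'ctr',ray(K,M,uu,vv,z)[:2].round(4),'zmax',hs[:,2].max().round(4), 'r', round(e[1]*(1.269-z)/563,4),'med',np.median(hs,axis=0).round(4))
# rough zoom
cv2.imwrite('pics/z0.png',cv2.resize(im[130:330,100:300,::-1],(800,800))[:600])
E
```

```text
plate [217.1 239.7  22.3] [3, 4, 45, 44, 1274] ctr [0.4585 0.2695] zmax 1.2694 r 0.0499 med [0.458  0.2681 0.0092]
sleeve [504.7 194.4  12.1] [5, 5, 24, 23, 358] ctr [ 0.5622 -0.3717] zmax 1.2694 r 0.0268 med [ 0.5629 -0.3727  0.0222]
wheel [300.9 237.2  17.3] [5, 3, 34, 35, 657] ctr [0.4648 0.0815] zmax 1.2694 r 0.0385 med [0.4639 0.0834 0.0134]
ring [255.8 172.7  14.4] [4, 4, 27, 28, 340] ctr [0.6079 0.1828] zmax 1.2694 r 0.0319 med [0.6072 0.1824 0.0211]
slim [183.  182.   27.7] [6, 8, 43, 42, 1614] ctr [0.5876 0.3469] zmax 1.2694 r 0.0618 med [0.5856 0.3444 0.0115]
stub [403.9 171.5  20.2] [5, 7, 41, 40, 1234] ctr [ 0.6143 -0.1491] zmax 1.2694 r 0.0451 med [ 0.6131 -0.1476  0.0118]
house [334.5 157.   19.5] [5, 5, 37, 39, 1128] ctr [0.6374 0.0086] zmax 1.2694 r 0.042 med [0.6385 0.0096 0.0564]
jar [383.8 231.   14.1] [5, 6, 28, 27, 601] ctr [ 0.477  -0.0982] zmax 1.2694 r 0.0303 med [ 0.4772 -0.0983  0.0583]
vee [454.1 246.9  17.8] [7, 11, 32, 23, 626] ctr [ 0.4441 -0.2538] zmax 1.2694 r 0.0388 med [ 0.4446 -0.2557  0.0368]
```

View pics/z0.png

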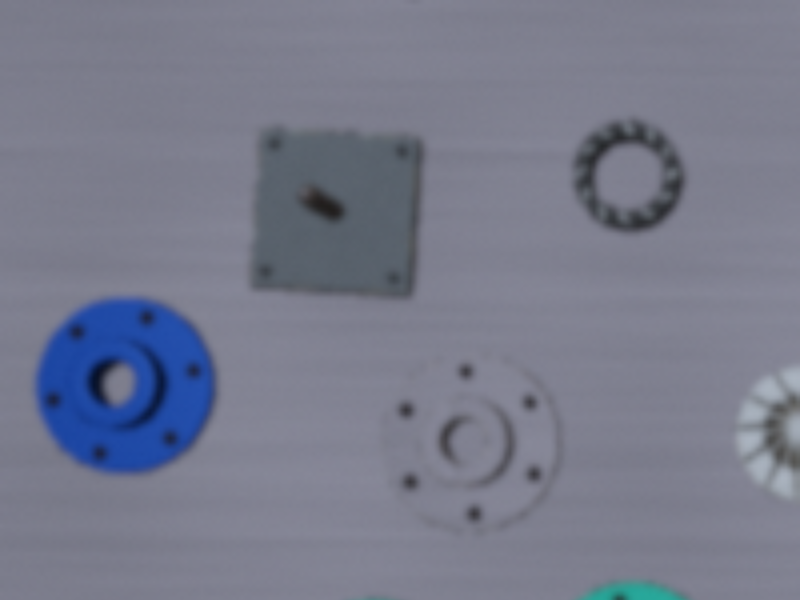

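View pics/wrist0.png

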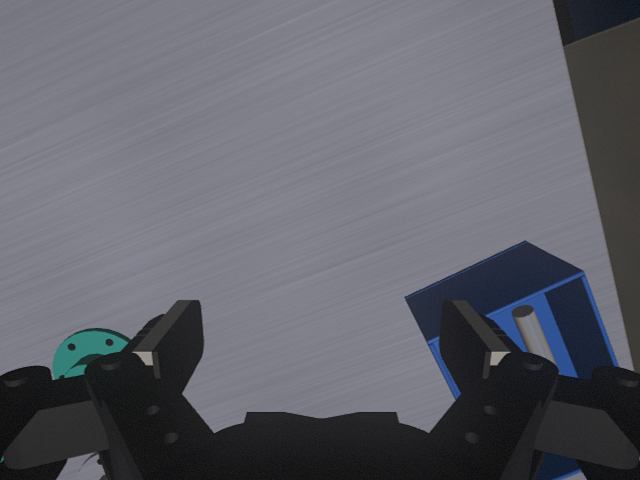

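move_arm:
  increments:
    - [[0,-0.095,0],[0,0,0],0]
    - [[0,-0.095,0],[0,0,0],0]
    - [[0,-0.095,0],[0,0,0],0]
    - [[0,-0.094,0],[0,0,0],0]
  squeeze: 60

```text
time_s: 0.48
position: [0.2403, 0.6037, 0.2559]
eef_rot: [0.707, 0.002, -0.002, -0.707]
wrist_force: [-0.3, 0.6, 0.3]
finger_gap: 0.0854
```

move_arm:
  increments:
    - [[0,0,0],[20,0,-30],0]
    - [[0,0,0],[20,0,-30],0]
    - [[0,0,0],[20,0,-30],0]
    - [[0,0,0],[20,0,-30],0]
    - [[0,0,0],[20,0,-30],0]
    - [[0,0,0],[20,0,-30],0]
    - [[0,0,0],[20,0,-30],0]
    - [[0,0,0],[20,0,-30],0]
    - [[0,0,0],[20,0,-30],0]
    - [[0,0,0],[20,0,-30],0]

```text
time_s: 1.32
position: [0.441, 0.3022, 0.2562]
eef_rot: [0.707, 0.0, -0.0, -0.707]
wrist_force: [0.6, -0.3, 0.2]
finger_gap: 0.0855
```

```bash
python3 - <<'E'
from h import *
rel();snap('wrist','w1')
E
```

```text
{'time_s': 1.3167, 'position': [0.441, 0.3022, 0.2562], 'eef_rot': [0.7072, 0.0, -0.0001, -0.7071], 'wrist_force': [0.5907, -0.2744, 0.2029], 'finger_gap': 0.0855}
[[ 1. -0. -0.]
 [ 0. -0.  1.]
 [-0. -1. -0.]]
```

View pics/w1.png

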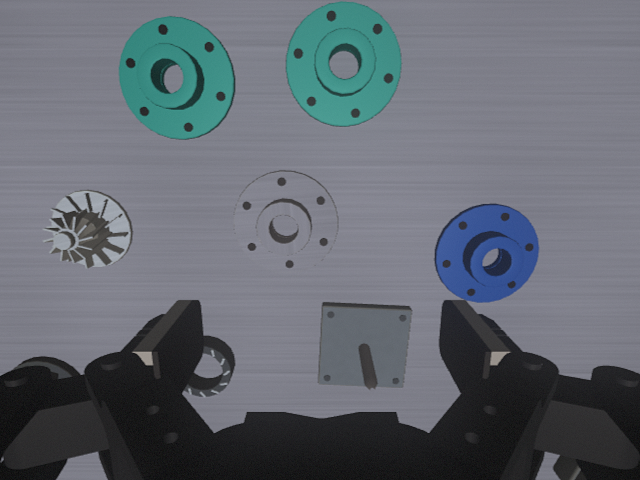

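The wrist view shows the plate's six bolt spots around (286,222), the slim base at (365,345) with its post tip near (372,388), and the wheel's nose at (65,241).

```bash
python3 - <<'E'
from h import *
f=np.load('pics/w1.npz');im=f['im'];d=f['d'];K,M=pose('wrist',f['p'],f['q']);P=cloud(K,M,d)
g=cv2.cvtColor(im,cv2.COLOR_RGB2GRAY)
pts=[]
for u,v in [(282,181),(320,200),(324,242),(290,264),(252,247),(247,206)]:
    w=g[v-8:v+9,u-8:u+9];m=w<75;ys,xs=np.nonzero(m);pts.append(ray(K,M,xs.mean()+u-8,ys.mean()+v-8,.008)[:2])
pts=np.array(pts);print('plate',pts.mean(0),np.linalg.norm(pts-pts.mean(0),axis=1).round(4))
q=np.array([ray(K,M,u,v,.012)[:2] for u,v in [(322,303),(411,307),(409,387),(319,384)]]);print('slim base',q.round(4).tolist(),q.mean(0))
print('tip',ray(K,M,372,389,.08));print('nose',ray(K,M,65,241,.05))
q=np.array([ray(K,M,u,v,0.)[:2] for u,v in [(131,231),(93,191)]]);print(q)
cv2.imwrite('pics/z1.png',np.hstack([cv2.resize(im[290:400,310:420,::-1],(400,400)),cv2.resize(im[180:280,30:140,::-1],(400,364)).__class__(shape=(0,)) if 0 else cv2.resize(im[180:290,30:140,::-1],(400,400))]))
E
```

```text
plate [0.45611334 0.26905207] [0.04   0.0398 0.04   0.0401 0.0398 0.04  ]
slim base [[0.5356, 0.3039], [0.5398, 0.3921], [0.6308, 0.3954], [0.6272, 0.3009]] [0.58334918 0.34809025]
tip [0.58477548 0.34651355 0.08      ]
nose [0.46215814 0.08619771 0.05      ]
[[0.4654236  0.1184275 ]
 [0.42655557 0.08730961]]
```

View pics/z1.png

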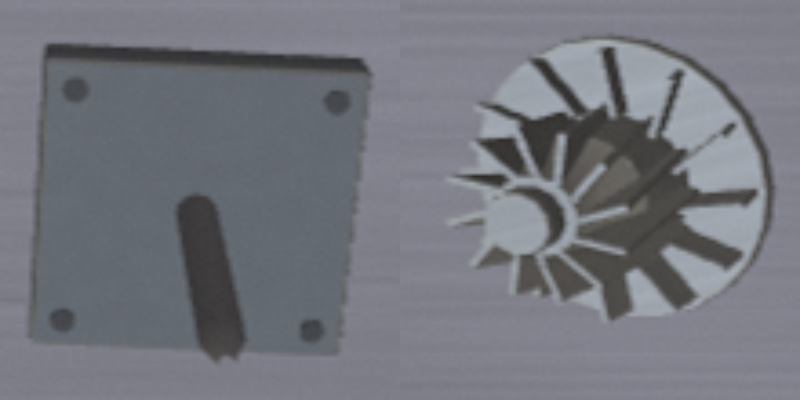

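```bash
python3 - <<'E'
from h import *
f=np.load('pics/w1.npz');im=f['im'];K,M=pose('wrist',f['p'],f['q'])
a=[ray(K,M,310+x/3.636-.36,290+y/3.636-.36,.012)[:2] for x,y in [(75,90),(338,101),(62,319),(312,330)]];print(np.mean(a,0),np.round(a,4).tolist())
print(ray(K,M,371,386.5,.08), ray(K,M,30+517/3.636-.3,180+220/3.636-.3,.05))
T=np.load('pics/top0.npz')['im'];K,M=pose('top')
for n,u,v,z in [('plate',218.2,240.8,.008),('slim',184.3,183,.012)]: print(n,ray(K,M,u,v,z))
E
```

```text
[0.58526979 0.34657447] [[0.5478, 0.3122], [0.5511, 0.3844], [0.6193, 0.3089], [0.6229, 0.3808]]
[0.58232623 0.34557876 0.08      ] [0.46142103 0.17675534 0.05      ]
plate [0.45608863 0.26691322 0.008     ]
slim [0.585328   0.34398907 0.012     ]
```

move_arm:
  increments:
    - [[0,0,0],[5,25,-11],0]
    - [[0,0,0],[5,30,-11],0]
    - [[0,0,0],[5,35,-11],0]
    - [[0,0,0],[0,35,0],0]
    - [[0,0,0],[0,35,0],0]
    - [[0,0,0],[0,30,0],0]
    - [[0,0,0],[0,18,0],0]
    - [[0,0,0],[0,8,0],0]
    - [[0,0,0],[0,0,0],0]

```text
time_s: 2.12
position: [0.4538, 0.2704, 0.0383]
eef_rot: [0.708, -0.001, -0.002, -0.706]
wrist_force: [0.3, 0.1, -0.9]
finger_gap: 0.0856
```

```bash
python3 - <<'E'
from h import *
snap('wrist','w2')
E
```

```text
(no output)
```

View pics/w2.png

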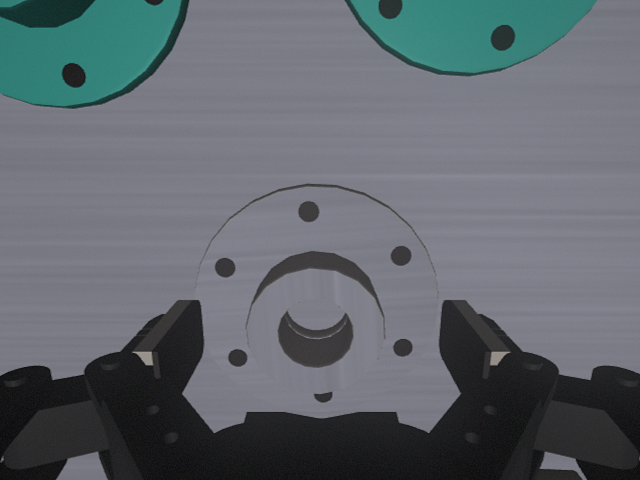

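move_arm:
  increments:
    - [[0,0,0],[2,-3,-1],0]
    - [[0,0,0],[0,0,0],0.3]
    - [[0,0,0],[0,0,0],0.3]
    - [[0,0,0],[0,0,0],0.3]
    - [[0,0,0],[0,0,0],0.3]
    - [[0,0,0],[0,0,0],0.3]

```text
time_s: 2.67
position: [0.4576, 0.27, 0.0438]
eef_rot: [-0.707, -0.0, -0.0, 0.707]
wrist_force: [-0.3, 1.1, -0.2]
finger_gap: 0.0598
```

```bash
python3 - <<'E'
from h import *
snap('wrist','w3')
E
```

```text
(no output)
```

View pics/w3.png

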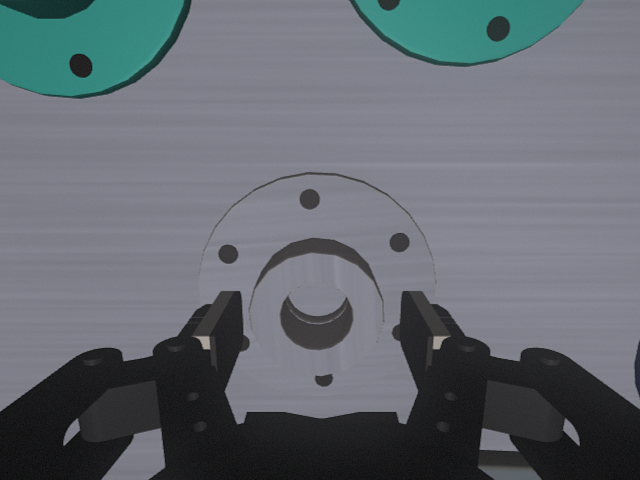

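```bash
python3 - <<'E'
from h import *
for t,pp in [('w2',[(185,304),(195,304),(450,304)]),('w3',[(225,295),(235,295),(412,295)])]:
    f=np.load(f'pics/{t}.npz');K,M=pose('wrist',f['p'],f['q']);P=cloud(K,M,f['d'])
    for u,v in pp: print(t,P[v,u].round(4),(P[v,u]-f['p']).round(4))
E
```

```text
w2 [0.4433 0.2255 0.0327] [-0.0105 -0.0449 -0.0056]
w2 [0.4437 0.2285 0.0319] [-0.0101 -0.0419 -0.0064]
w2 [0.4429 0.3141 0.0332] [-0.0109  0.0438 -0.0051]
w3 [0.4469 0.2369 0.0308] [-0.0107 -0.0332 -0.013 ]
w3 [0.4468 0.2405 0.031 ] [-0.0108 -0.0296 -0.0127]
w3 [0.4474 0.3032 0.0297] [-0.0103  0.0331 -0.014 ]
```

move_arm:
  increments:
    - [[0,0,0],[0,7,0],0.3]
    - [[0,0,0],[0,6,0],0.3]
    - [[0,0,0],[0,0,0],0.3]
    - [[0,0,0],[0,0,0],0.4]
    - [[0,0,0],[0,0,0],0.5]
    - [[0,0,0],[0,0,0],0.6]
    - [[0,0,0],[0,0,0],0.6]
    - [[0,0,0],[0,0,0],0.6]

```text
time_s: 3.38
position: [0.457, 0.2692, 0.0304]
eef_rot: [0.708, -0.0, -0.0, -0.707]
wrist_force: [-2.2, -3.1, 5.0]
finger_gap: 0.049
```

```bash
python3 - <<'E'
from h import *
im,d,o=snap('wrist','w4');K,M=pose('wrist',o['position'],o['eef_rot']);P=cloud(K,M,d)
for v in range(275,310,4): print(v,[ (P[v,u]-o['position']).round(4).tolist() for u in (240,246,250)])
E
```

```text
275 [[-0.0143, -0.0299, -0.0239], [-0.0144, -0.0276, -0.0235], [-0.0145, -0.026, -0.0232]]
279 [[-0.0128, -0.0299, -0.0236], [-0.0128, -0.0276, -0.0234], [-0.013, -0.026, -0.023]]
283 [[-0.0111, -0.0301, -0.0238], [-0.0114, -0.0276, -0.0231], [-0.0117, -0.0259, -0.0221]]
287 [[-0.0099, -0.0299, -0.0227], [-0.0101, -0.0275, -0.0223], [-0.0097, -0.0262, -0.0232]]
291 [[-0.0108, -0.0286, -0.0166], [-0.0112, -0.0262, -0.0154], [-0.0105, -0.0251, -0.0172]]
295 [[-0.0108, -0.0279, -0.0128], [-0.0105, -0.0259, -0.0136], [-0.0111, -0.0242, -0.0122]]
299 [[-0.011, -0.0271, -0.0088], [-0.011, -0.025, -0.0089], [-0.0107, -0.0238, -0.0095]]
303 [[-0.0108, -0.0265, -0.0058], [-0.011, -0.0244, -0.0054], [-0.0098, -0.0236, -0.0081]]
307 [[-0.0111, -0.0257, -0.0019], [-0.0107, -0.0239, -0.0028], [-0.0081, -0.0237, -0.0086]]
```

View pics/w4.png

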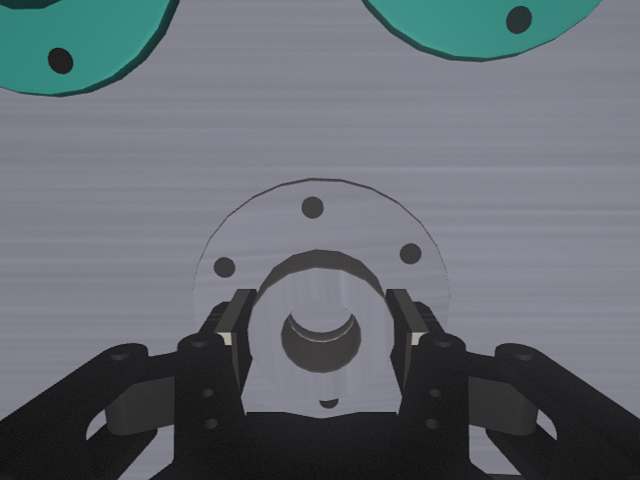

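move_arm:
  increments:
    - [[0,0,0],[0,0,0],0.7]
    - [[0,0,0],[0,-10,0],0.7]
    - [[0,0,0],[0,-25,0],0.7]
    - [[0,0,0],[0,-30,0],0.7]
    - [[0,0,0],[0,-30,0],0.7]
    - [[0,0,0],[0,-15,0],0.7]
    - [[0,0,0],[10,0,6],0.7]
    - [[0,0,0],[20,0,12],0.7]
    - [[0,0,0],[25,0,15],0.7]
    - [[0,0,0],[25,0,15],0.7]
  squeeze: 80

```text
time_s: 4.27
position: [0.5376, 0.318, 0.1405]
eef_rot: [0.707, -0.0, -0.0, -0.707]
wrist_force: [1.1, 0.2, -3.4]
finger_gap: 0.0479
```

move_arm:
  increments:
    - [[0,0,0],[20,0,12],0.7]
    - [[0,0,0],[18,0,11],0.7]
    - [[0,0,0],[10,0,6],0.7]
    - [[0,0,0],[0,0,0],0.7]
    - [[0,0,0],[0,0,0],0.7]
    - [[0,0,0],[0,0,0],0.7]

```text
time_s: 4.77
position: [0.584, 0.3464, 0.1396]
eef_rot: [0.708, -0.001, -0.001, -0.707]
wrist_force: [-0.8, 0.3, -4.2]
finger_gap: 0.0476
```

```bash
python3 - <<'E'
from h import *
rel();snap('wrist','w5');snap('side','s5')
E
```

```text
{'time_s': 4.7667, 'position': [0.584, 0.3464, 0.1396], 'eef_rot': [0.7075, -0.0006, -0.001, -0.7067], 'wrist_force': [-0.8367, 0.2947, -4.2294], 'finger_gap': 0.0476}
[[ 1.    -0.002 -0.001]
 [ 0.001 -0.001  1.   ]
 [-0.002 -1.    -0.001]]
```

View pics/w5.png

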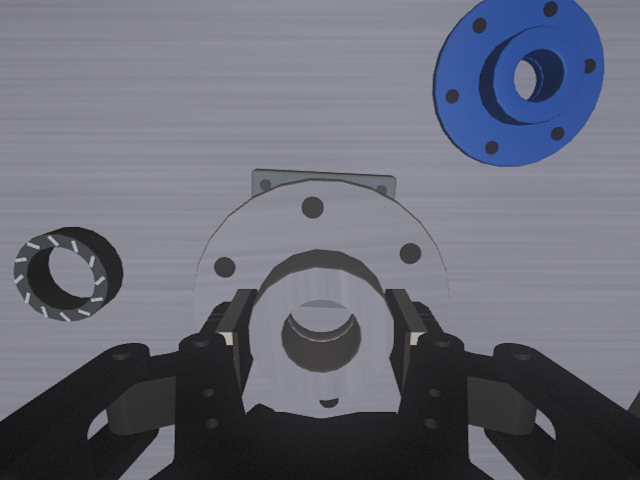

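View pics/s5.png

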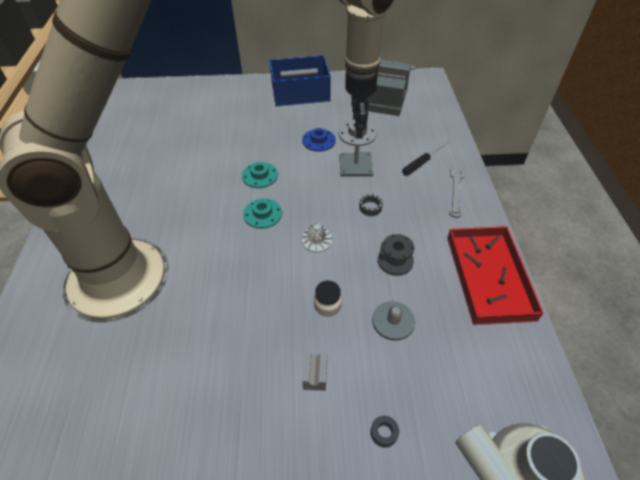

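```bash
python3 - <<'E'
from h import *
f=np.load('pics/w5.npz');K,M=pose('wrist',f['p'],f['q'])
a=[ray(K,M,u,v,.012)[:2] for u,v in [(265.5,185),(382,189)]];print(a,np.mean(a,0)+[.0358,-.0018])
p=[]
for u,v in [(312,207),(410,253),(225,267)]: p.append(ray(K,M,u,v,.1396-.0304+.008)[:2])
p=np.array(p)
# circle centre
A=2*(p[1:]-p[0]);b=(p[1:]**2).sum(1)-(p[0]**2).sum();c=np.linalg.solve(A,b);print('plate',c,np.linalg.norm(p-c,axis=1))
E
```

```text
[array([0.54809284, 0.31264717]), array([0.55048819, 0.38466417])] [0.58509052 0.34685567]
plate [0.58285908 0.34714978] [0.03953056 0.03953056 0.03953056]
```

move_arm:
  increments:
    - [[0,0,0],[2,12,0],0.7]
    - [[0,0,0],[0,12,0],0.7]
    - [[0,0,0],[0,10,0],0.7]
    - [[0,0,0],[0,10,0],0.7]
    - [[0,0,0],[0,10,0],0.7]
    - [[0,0,0],[0,10,0],0.7]
    - [[0,0,0],[0,10,0],0.7]
    - [[0,0,0],[0,10,0],0.7]

```text
time_s: 5.53
position: [0.5873, 0.347, 0.0551]
eef_rot: [0.707, 0.0, -0.0, -0.707]
wrist_force: [-0.7, 0.5, -3.6]
finger_gap: 0.0483
```

move_arm:
  increments:
    - [[0,0,0],[-1,5,0],0.7]
    - [[0,0,0],[0,3,0],0.7]
    - [[0,0,0],[0,2,0],0.7]
    - [[0,0,0],[0,1,0],0.7]
    - [[0,0,0],[0,0,0],0.7]
    - [[0,0,0],[0,0,0],0.7]

```text
time_s: 6.03
position: [0.5868, 0.3473, 0.0459]
eef_rot: [-0.707, -0.0, -0.0, 0.707]
wrist_force: [0.2, -0.5, -4.1]
finger_gap: 0.048
```

```bash
python3 - <<'E'
from h import *
rel()
E
```

```text
{'time_s': 6.0333, 'position': [0.5868, 0.3473, 0.0459], 'eef_rot': [-0.7069, -0.0004, -0.0002, 0.7073], 'wrist_force': [0.1805, -0.4823, -4.0766], 'finger_gap': 0.048}
[[ 1.     0.001 -0.   ]
 [ 0.     0.001  1.   ]
 [ 0.001 -1.     0.001]]
```

move_arm:
  increments:
    - [[0,0,0],[0,1,0],0.7]
    - [[0,0,0],[0,1,0],0.7]
    - [[0,0,0],[0,0,0],0.7]
    - [[0,0,0],[0,0,0],0.7]

```text
time_s: 6.37
position: [0.5864, 0.347, 0.0433]
eef_rot: [0.707, 0.0, -0.0, -0.707]
wrist_force: [-0.1, 0.2, -3.7]
finger_gap: 0.0484
```

move_arm:
  increments:
    - [[0,0,0],[0,1,0],0.7]
    - [[0,0,0],[0,0,0],0.7]
    - [[0,0,0],[0,0,0],0.7]

```text
time_s: 6.62
position: [0.5866, 0.3471, 0.0427]
eef_rot: [-0.707, -0.0, -0.0, 0.707]
wrist_force: [-0.8, -0.1, -0.7]
finger_gap: 0.0481
```

Touching. I press slightly, then release gently.

move_arm:
  increments:
    - [[0,0,0],[0,1,0],0.7]
    - [[0,0,0],[0,0,0],0.7]
    - [[0,0,0],[0,0,0],0.45]
    - [[0,0,0],[0,0,0],0.35]
    - [[0,0,0],[0,0,0],0.2]
    - [[0,0,0],[0,0,0],0]
    - [[0,0,0],[0,0,0],0]
    - [[0,0,0],[0,-8,0],0]
    - [[0,0,0],[0,-25,0],0]
    - [[0,0,0],[0,-35,0],0]

```text
time_s: 7.45
position: [0.5841, 0.3455, 0.1068]
eef_rot: [0.708, -0.002, -0.002, -0.706]
wrist_force: [0.6, -0.7, -0.4]
finger_gap: 0.0852
```

move_arm:
  increments:
    - [[0,0,0],[0,-35,0],0]
    - [[0,0,0],[0,-30,0],0]
    - [[0,0,0],[0,-20,0],0]
    - [[0,0,0],[0,0,0],0]

```text
time_s: 7.78
position: [0.5892, 0.3492, 0.2013]
eef_rot: [-0.705, -0.003, -0.003, 0.709]
wrist_force: [1.3, 0.6, 0.8]
finger_gap: 0.0852
```

```bash
python3 - <<'E'
from h import *
rel();snap('wrist','w6');snap('side','s6');snap('top','t6')
E
```

```text
{'time_s': 7.7833, 'position': [0.5892, 0.3492, 0.2013], 'eef_rot': [-0.7052, -0.0032, -0.0031, 0.709], 'wrist_force': [1.2781, 0.5632, 0.8113], 'finger_gap': 0.0852}
[[ 1.     0.009 -0.   ]
 [ 0.     0.005  1.   ]
 [ 0.009 -1.     0.005]]
```

View pics/w6.png

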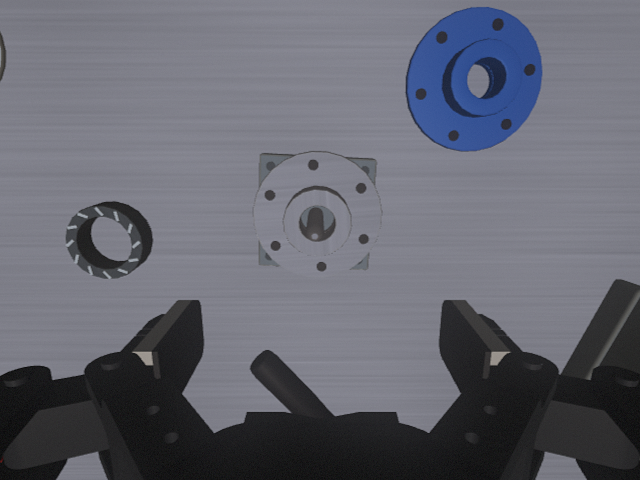

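The seal plate sits flat on the slim base, with the post visible in its bore near (317,222). The nozzle ring is at (105,241).

```bash
python3 - <<'E'
from h import *
f=np.load('pics/w6.npz');K,M=pose('wrist',f['p'],f['q'])
p=np.array([ray(K,M,u,v,.022)[:2] for u,v in [(85,213),(100,211),(116,215),(131,228),(138,242),(135,258),(124,270),(110,273),(92,271),(78,261),(70,244),(73,228)]])
print(p.mean(0),np.linalg.norm(p-p.mean(0),axis=1).round(4))
P=cloud(K,M,f['d']);print(P[164,313],P[240,363],P[245,276],P[193,270])
K,M=pose('top');print('ring top',ray(K,M,256.9,173.3,.022))
E
```

```text
[0.6063121  0.18299499] [0.0263 0.0254 0.0253 0.0252 0.0261 0.0252 0.0252 0.0245 0.0263 0.027
 0.0267 0.0253]
[0.54607945 0.34497016 0.0193263 ] [0.60462201 0.38382482 0.0195726 ] [0.60885206 0.31554521 0.01875539] [0.56747415 0.31248412 0.02086381]
ring top [0.60658301 0.18029393 0.022     ]
```

move_arm:
  increments:
    - [[0,0,0],[4,0,-24],0]
    - [[0,0,0],[4,0,-35],0]
    - [[0,0,0],[4,0,-38],0]
    - [[0,0,0],[4,10,-38],0]
    - [[0,0,0],[4,30,-29],0]
    - [[0,0,0],[0,35,0],0]
    - [[0,0,0],[0,35,0],0]
    - [[0,0,0],[0,20,0],0]
    - [[0,0,0],[0,8,0],0]
    - [[0,0,0],[0,0,0],0]

```text
time_s: 8.77
position: [0.6035, 0.1823, 0.0527]
eef_rot: [0.708, -0.002, -0.003, -0.706]
wrist_force: [-0.6, 0.5, -0.2]
finger_gap: 0.085
```

```bash
python3 - <<'E'
from h import *
rel();snap('wrist','w7')
E
```

```text
{'time_s': 8.7667, 'position': [0.6035, 0.1823, 0.0527], 'eef_rot': [0.7077, -0.0023, -0.0026, -0.7065], 'wrist_force': [-0.5629, 0.4853, -0.2333], 'finger_gap': 0.085}
[[ 1.    -0.007 -0.   ]
 [ 0.    -0.002  1.   ]
 [-0.007 -1.    -0.002]]
```

View pics/w7.png

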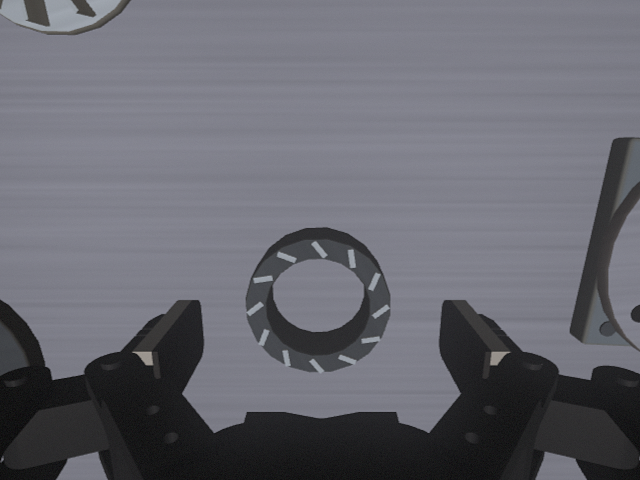

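move_arm:
  increments:
    - [[0,0,0],[2,15,0],0]
    - [[0,0,0],[0,10,0],0]
    - [[0,0,0],[0,5,0],0]
    - [[0,0,0],[0,0,0],0.15]
    - [[0,0,0],[0,0,0],0.25]

```text
time_s: 9.23
position: [0.6083, 0.1832, 0.0265]
eef_rot: [0.707, 0.0, -0.0, -0.707]
wrist_force: [0.7, -0.4, 0.8]
finger_gap: 0.0644
```

move_arm:
  increments:
    - [[0,0,0],[0,4,0],0.25]
    - [[0,0,0],[0,0,0],0.35]
    - [[0,0,0],[0,0,0],0.45]
    - [[0,0,0],[0,0,0],0.55]
    - [[0,0,0],[0,0,0],0.55]
    - [[0,0,0],[0,0,0],0.55]
  squeeze: 60

```text
time_s: 9.73
position: [0.6092, 0.1832, 0.0233]
eef_rot: [-0.707, -0.001, -0.001, 0.707]
wrist_force: [-1.0, -1.3, 6.2]
finger_gap: 0.0577
```

```bash
python3 - <<'E'
from h import *
rel();snap('wrist','w8')
E
```

```text
{'time_s': 9.7333, 'position': [0.6092, 0.1832, 0.0233], 'eef_rot': [-0.707, -0.0006, -0.0006, 0.7072], 'wrist_force': [-1.031, -1.2914, 6.1729], 'finger_gap': 0.0577}
[[ 1.     0.002 -0.   ]
 [ 0.     0.     1.   ]
 [ 0.002 -1.     0.   ]]
```

View pics/w8.png

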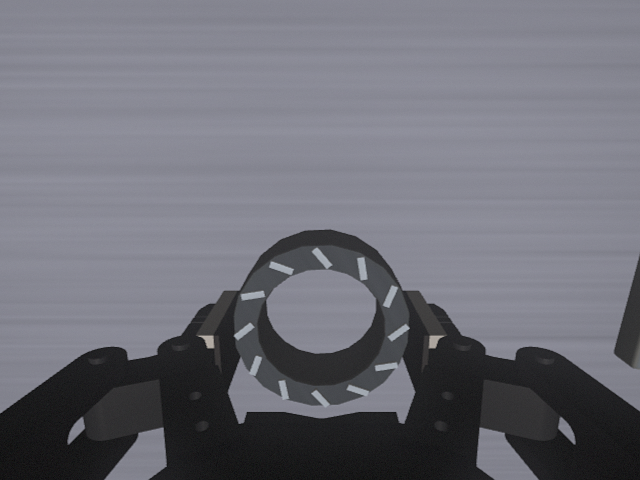

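move_arm:
  increments:
    - [[0,0,0],[0,-10,0],0.6]
    - [[0,0,0],[0,-25,0],0.6]
    - [[0,0,0],[0,-35,0],0.6]
    - [[0,0,0],[0,-30,0],0.6]
    - [[0,0,0],[0,-15,0],0.6]
    - [[0,0,0],[0,0,-12],0.6]
    - [[0,0,0],[0,0,-24],0.6]
    - [[0,0,0],[0,0,-32],0.6]
    - [[0,0,0],[0,0,-32],0.6]
    - [[0,0,0],[0,0,-32],0.6]
  squeeze: 80

```text
time_s: 10.62
position: [0.6066, 0.0489, 0.1356]
eef_rot: [0.707, -0.001, -0.001, -0.707]
wrist_force: [0.3, 0.2, -3.3]
finger_gap: 0.0571
```

move_arm:
  increments:
    - [[0,0,0],[0,0,-32],0.6]
    - [[0,0,0],[0,0,-32],0.6]
    - [[0,0,0],[0,0,-32],0.6]
    - [[0,0,0],[0,0,-32],0.6]
    - [[0,0,0],[0,0,-32],0.6]
    - [[0,0,0],[0,0,-24],0.6]
    - [[0,0,0],[0,0,-12],0.6]
    - [[0,0,0],[0,0,-4],0.6]
    - [[0,0,0],[0,0,0],0.6]
    - [[0,0,0],[0,0,0],0.6]

```text
time_s: 11.45
position: [0.6082, -0.1465, 0.1369]
eef_rot: [-0.706, -0.0, 0.001, 0.708]
wrist_force: [-0.4, 0.6, -2.0]
finger_gap: 0.0572
```

```bash
python3 - <<'E'
from h import *
rel();snap('wrist','w9');snap('side','s9');snap('top','t9')
E
```

```text
{'time_s': 11.45, 'position': [0.6082, -0.1465, 0.1369], 'eef_rot': [-0.7064, -0.0004, 0.0011, 0.7078], 'wrist_force': [-0.3622, 0.5789, -1.9894], 'finger_gap': 0.0572}
[[ 1.    -0.001 -0.002]
 [ 0.002  0.002  1.   ]
 [-0.001 -1.     0.002]]
```

View pics/w9.png

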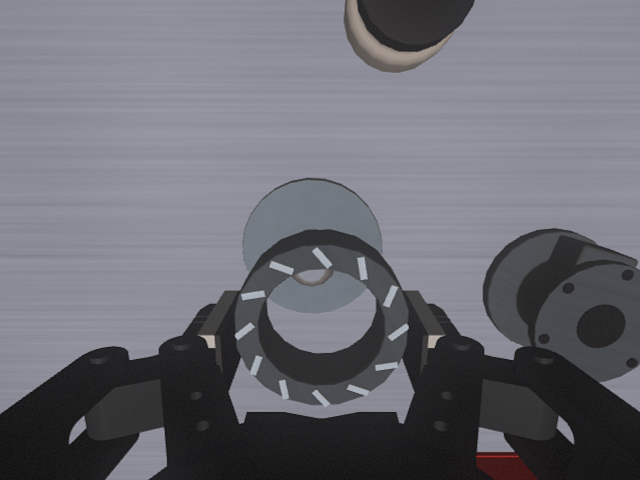

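View pics/s9.png

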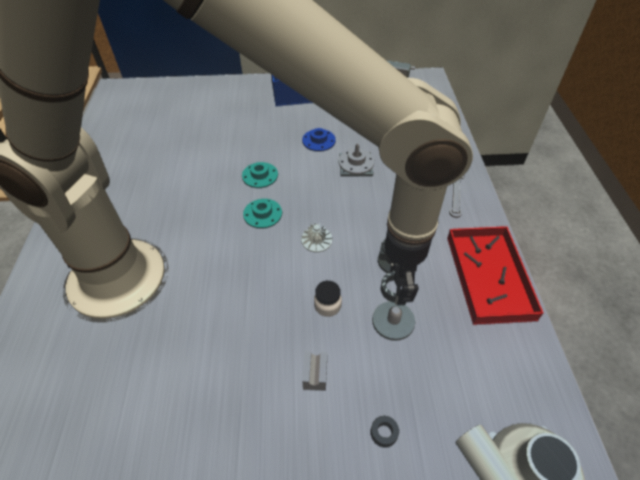

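```bash
cat >> h.py <<'E'
def circ(p):
    p=np.array(p);A=np.c_[2*p,np.ones(len(p))];s=np.linalg.lstsq(A,(p**2).sum(1),rcond=None)[0];return s[:2],np.sqrt(s[2]+s[:2]@s[:2])
E
python3 - <<'E'
from h import *
f=np.load('pics/w9.npz');K,M=pose('wrist',f['p'],f['q'])
print(circ([ray(K,M,u,v,.012)[:2] for u,v in [(243,240),(252,212),(280,187),(312,179.5),(345,187),(373,214),(382,240),(312,313)]]))
print(circ([ray(K,M,u,v,.1369-.0233+.022)[:2] for u,v in [(253,295),(282,268),(321,258),(362,268),(391,297),(398,333),(386,367),(357,391),(320,399),(284,391),(256,366),(244,331)]]), f['p'])
E
```

```text
(array([ 0.61293021, -0.15097647]), np.float64(0.044286149279742996))
(array([ 0.60573043, -0.14569341]), np.float64(0.02555192982687353)) [ 0.60823077 -0.14649552  0.13685647]
```

move_arm:
  increments:
    - [[0,0,0],[4,0,-2],0.6]
    - [[0,0,0],[3,15,-2],0.6]
    - [[0,0,0],[0,20,0],0.6]
    - [[0,0,0],[0,15,0],0.6]
    - [[0,0,0],[0,10,0],0.6]
    - [[0,0,0],[0,10,0],0.6]
    - [[0,0,0],[0,10,0],0.6]
    - [[0,0,0],[0,8,0],0.6]
    - [[0,0,0],[0,4,0],0.6]
    - [[0,0,0],[0,0,0],0.6]

```text
time_s: 12.43
position: [0.6149, -0.1527, 0.0444]
eef_rot: [-0.707, 0.0, 0.001, 0.707]
wrist_force: [-0.8, -0.2, -2.0]
finger_gap: 0.0573
```

move_arm:
  increments:
    - [[0,0,0],[0,3,0],0.6]
    - [[0,0,0],[0,2,0],0.6]
    - [[0,0,0],[0,0,0],0.6]
    - [[0,0,0],[0,0,0],0.6]

```text
time_s: 12.77
position: [0.6157, -0.1529, 0.0408]
eef_rot: [0.707, 0.0, 0.0, -0.707]
wrist_force: [0.3, 0.1, -1.8]
finger_gap: 0.0569
```

move_arm:
  increments:
    - [[0,0,0],[0,2,0],0.6]
    - [[0,0,0],[0,2,0],0.6]
    - [[0,0,0],[0,0,0],0.6]
    - [[0,0,0],[0,0,0],0.6]

```text
time_s: 13.1
position: [0.6153, -0.1528, 0.0363]
eef_rot: [-0.707, 0.0, 0.0, 0.707]
wrist_force: [0.0, 1.2, -1.7]
finger_gap: 0.0573
```

move_arm:
  increments:
    - [[0,0,0],[0,2,0],0.6]
    - [[0,0,0],[0,0,0],0.6]
    - [[0,0,0],[0,0,0],0.6]

```text
time_s: 13.35
position: [0.6157, -0.1528, 0.0355]
eef_rot: [0.707, 0.0, 0.0, -0.707]
wrist_force: [-3.2, 0.3, 6.3]
finger_gap: 0.057
```

Seated by force and height. I open and rise.

move_arm:
  increments:
    - [[0,0,0],[0,0,0],0.35]
    - [[0,0,0],[0,0,0],0.25]
    - [[0,0,0],[0,0,0],0.15]
    - [[0,0,0],[0,0,0],0]
    - [[0,0,0],[0,0,0],0]
    - [[0,0,0],[0,-8,0],0]
    - [[0,0,0],[0,-25,0],0]
    - [[0,0,0],[0,-35,0],0]
    - [[0,0,0],[0,-35,0],0]
    - [[0,0,0],[0,-35,0],0]

```text
time_s: 14.18
position: [0.6152, -0.1526, 0.1742]
eef_rot: [-0.707, 0.0, 0.0, 0.707]
wrist_force: [0.3, -0.3, 0.9]
finger_gap: 0.0856
```

move_arm:
  increments:
    - [[0,0,0],[0,-35,-20],0]
    - [[0,0,0],[-5,-20,-30],0]
    - [[0,0,0],[-15,0,-30],0]
    - [[0,0,0],[-15,0,-35],0]
    - [[0,0,0],[-15,0,-30],0]
    - [[0,0,0],[0,0,-15],0]
    - [[0,0,0],[0,0,0],0]
    - [[0,0,0],[0,0,0],0]

```text
time_s: 14.85
position: [0.5652, -0.3137, 0.2278]
eef_rot: [-0.707, 0.001, -0.001, 0.707]
wrist_force: [0.6, -0.3, 0.2]
finger_gap: 0.0856
```

```bash
python3 - <<'E'
from h import *
rel();snap('wrist','w10');snap('top','t10')
E
```

```text
{'time_s': 14.85, 'position': [0.5652, -0.3137, 0.2278], 'eef_rot': [-0.7071, 0.0006, -0.0009, 0.7072], 'wrist_force': [0.5954, -0.3356, 0.1706], 'finger_gap': 0.0856}
[[ 1.     0.     0.002]
 [-0.002  0.     1.   ]
 [ 0.    -1.     0.   ]]
```

View pics/w10.png

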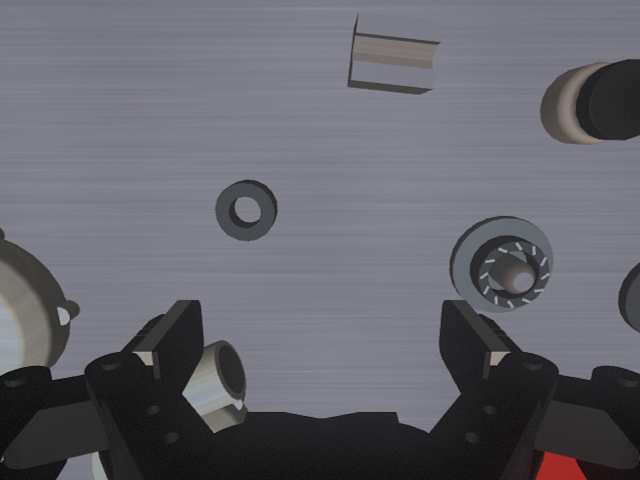

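```bash
python3 - <<'E'
from h import *
f=np.load('pics/w10.npz');im=f['im'];K,M=pose('wrist',f['p'],f['q'])
P=cloud(K,M,f['d']);u0,v0=247,210
m=(P[...,2]>.019)&(P[...,2]<.03);m2=np.zeros_like(m);m2[v0-40:v0+40,u0-40:u0+40]=m[v0-40:v0+40,u0-40:u0+40]
cs,_=cv2.findContours(m2.astype(np.uint8),cv2.RETR_CCOMP,cv2.CHAIN_APPROX_NONE)
for c in cs:
    if len(c)>30: print(len(c),circ([ray(K,M,u,v,.024)[:2] for u,v in c[:,0]]))
# ring height on stub
for u,v in [(490,262),(543,290),(520,243)]: print(P[v,u].round(4))
cv2.imwrite('pics/z10.png',np.hstack([cv2.resize(im[170:250,207:287,::-1],(400,400)),cv2.resize(im[205:325,440:560,::-1],(400,400))]))
K,M=pose('top');T=np.load('pics/top0.npz')['im']
E
```

```text
168 (array([ 0.56063056, -0.37518837]), np.float64(0.02428477386323977))
88 (array([ 0.56055795, -0.37513702]), np.float64(0.012933821102431733))
[ 0.6012 -0.1736  0.0342]
[ 0.6261 -0.1262  0.034 ]
[ 0.5853 -0.1504  0.0333]
```

View pics/z10.png

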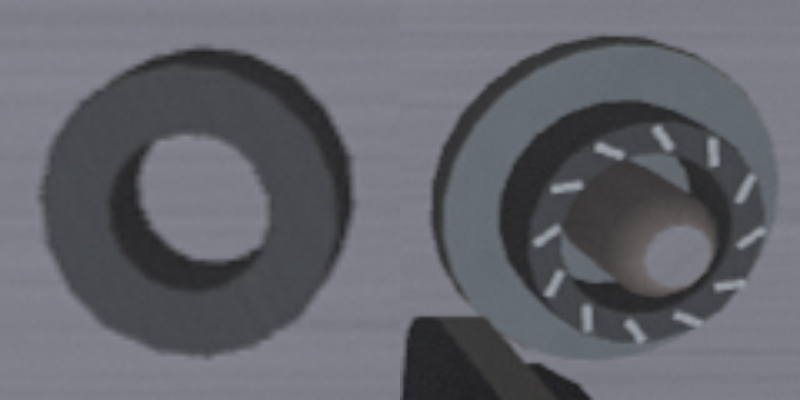

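The sleeve shows clearly at (247,210), and the ring's top face reads 34 mm, so it is home. Next is the sleeve.

move_arm:
  increments:
    - [[0,0,0],[-3,0,-20],0]
    - [[0,0,0],[-2,20,-30],0]
    - [[0,0,0],[0,30,-11],0]
    - [[0,0,0],[0,35,0],0]
    - [[0,0,0],[0,35,0],0]
    - [[0,0,0],[0,30,0],0]
    - [[0,0,0],[0,20,0],0]
    - [[0,0,0],[0,12,0],0]
    - [[0,0,0],[0,0,0],0]
    - [[0,0,0],[0,0,0],0.1]

```text
time_s: 15.78
position: [0.5615, -0.3724, 0.0456]
eef_rot: [-0.707, -0.001, 0.001, 0.707]
wrist_force: [-0.4, 0.4, 0.7]
finger_gap: 0.0772
```

```bash
python3 - <<'E'
from h import *
rel();snap('wrist','w11')
E
```

```text
{'time_s': 15.7833, 'position': [0.5615, -0.3724, 0.0456], 'eef_rot': [-0.7068, -0.0008, 0.0007, 0.7074], 'wrist_force': [-0.4055, 0.3839, 0.7179], 'finger_gap': 0.0772}
[[ 1.     0.    -0.002]
 [ 0.002  0.001  1.   ]
 [ 0.    -1.     0.001]]
```

View pics/w11.png

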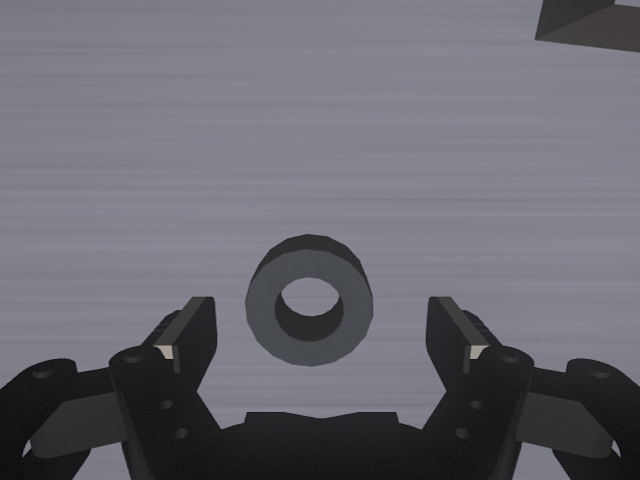

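move_arm:
  increments:
    - [[0,0,0],[0,10,-3],0.15]
    - [[0,0,0],[0,7,0],0.25]
    - [[0,0,0],[0,2,0],0.3]
    - [[0,0,0],[0,0,0],0.3]
    - [[0,0,0],[0,0,0],0.4]
    - [[0,0,0],[0,0,0],0.5]
    - [[0,0,0],[0,0,0],0.6]
    - [[0,0,0],[0,0,0],0.65]
    - [[0,0,0],[0,0,0],0.65]
  squeeze: 60

```text
time_s: 16.58
position: [0.5609, -0.377, 0.0271]
eef_rot: [0.707, 0.0, 0.0, -0.707]
wrist_force: [-0.9, -0.1, 3.0]
finger_gap: 0.0474
```

```bash
python3 - <<'E'
from h import *
rel();snap('wrist','w12')
E
```

```text
{'time_s': 16.5833, 'position': [0.5609, -0.377, 0.0271], 'eef_rot': [0.7073, 0.0003, 0.0001, -0.7069], 'wrist_force': [-0.8984, -0.1068, 2.9747], 'finger_gap': 0.0474}
[[ 1.     0.001 -0.   ]
 [ 0.    -0.001  1.   ]
 [ 0.001 -1.    -0.001]]
```

View pics/w12.png

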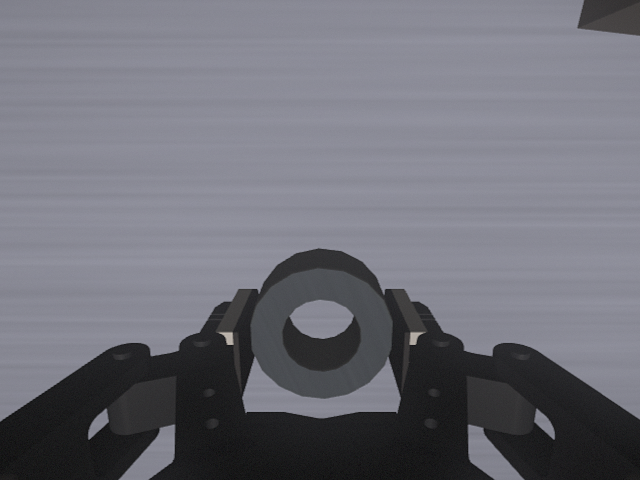

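move_arm:
  increments:
    - [[0,0,0],[0,-10,0],0.7]
    - [[0,0,0],[0,-25,0],0.7]
    - [[0,0,0],[0,-35,0],0.7]
    - [[0,0,0],[0,-35,0],0.7]
    - [[0,0,0],[0,-25,10],0.7]
    - [[0,0,0],[0,-8,20],0.7]
    - [[0,0,0],[1,0,30],0.7]
    - [[0,0,0],[1,0,35],0.7]
    - [[0,0,0],[1,0,35],0.7]
    - [[0,0,0],[1,0,35],0.7]
  squeeze: 80

```text
time_s: 17.47
position: [0.5637, -0.2102, 0.1645]
eef_rot: [-0.707, 0.0, 0.0, 0.707]
wrist_force: [-0.1, 0.1, -1.8]
finger_gap: 0.0473
```

move_arm:
  increments:
    - [[0,0,0],[2,0,35],0.7]
    - [[0,0,0],[2,0,35],0.7]
    - [[0,0,0],[2,0,35],0.7]
    - [[0,0,0],[2,0,35],0.7]
    - [[0,0,0],[2,0,35],0.7]
    - [[0,0,0],[2,0,35],0.7]
    - [[0,0,0],[2,0,35],0.7]
    - [[0,0,0],[2,0,35],0.7]
    - [[0,0,0],[2,0,35],0.7]
    - [[0,0,0],[2,0,35],0.7]

```text
time_s: 18.3
position: [0.5837, 0.1397, 0.1644]
eef_rot: [0.707, -0.0, -0.0, -0.707]
wrist_force: [0.8, -0.8, -3.3]
finger_gap: 0.0471
```

move_arm:
  increments:
    - [[0,0,0],[0,0,35],0.7]
    - [[0,0,0],[0,0,35],0.7]
    - [[0,0,0],[0,0,35],0.7]
    - [[0,0,0],[0,0,30],0.7]
    - [[0,0,0],[0,0,25],0.7]
    - [[0,0,0],[0,0,20],0.7]
    - [[0,0,0],[0,0,10],0.7]
    - [[0,0,0],[0,0,0],0.7]
    - [[0,0,0],[0,0,0],0.7]

```text
time_s: 19.05
position: [0.584, 0.3274, 0.164]
eef_rot: [0.708, -0.0, -0.001, -0.707]
wrist_force: [0.1, -1.2, -2.9]
finger_gap: 0.047
```

```bash
python3 - <<'E'
from h import *
rel();snap('wrist','w13')
E
```

```text
{'time_s': 19.05, 'position': [0.584, 0.3274, 0.164], 'eef_rot': [0.7076, -0.0, -0.0006, -0.7066], 'wrist_force': [0.107, -1.2164, -2.8938], 'finger_gap': 0.047}
[[ 1.    -0.001 -0.001]
 [ 0.001 -0.001  1.   ]
 [-0.001 -1.    -0.001]]
```

View pics/w13.png

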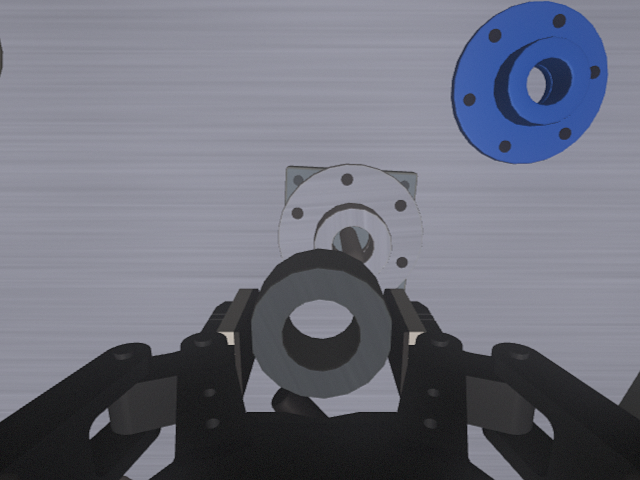

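move_arm:
  increments:
    - [[0,0,0],[1,0,10],0.7]
    - [[0,0,0],[0,0,9],0.7]
    - [[0,0,0],[0,15,0],0.7]
    - [[0,0,0],[0,20,0],0.7]
    - [[0,0,0],[0,10,0],0.7]
    - [[0,0,0],[0,0,0],0.7]
    - [[0,0,0],[0,0,0],0.7]

```text
time_s: 19.68
position: [0.585, 0.3468, 0.1188]
eef_rot: [0.707, -0.001, -0.0, -0.707]
wrist_force: [-0.2, -0.2, -2.8]
finger_gap: 0.0473
```

```bash
python3 - <<'E'
from h import *
rel();snap('wrist','w14')
E
```

```text
{'time_s': 19.6833, 'position': [0.585, 0.3468, 0.1188], 'eef_rot': [0.7074, -0.0006, -0.0005, -0.7068], 'wrist_force': [-0.1984, -0.2376, -2.8258], 'finger_gap': 0.0473}
[[ 1.    -0.002  0.   ]
 [-0.    -0.001  1.   ]
 [-0.002 -1.    -0.001]]
```

View pics/w14.png

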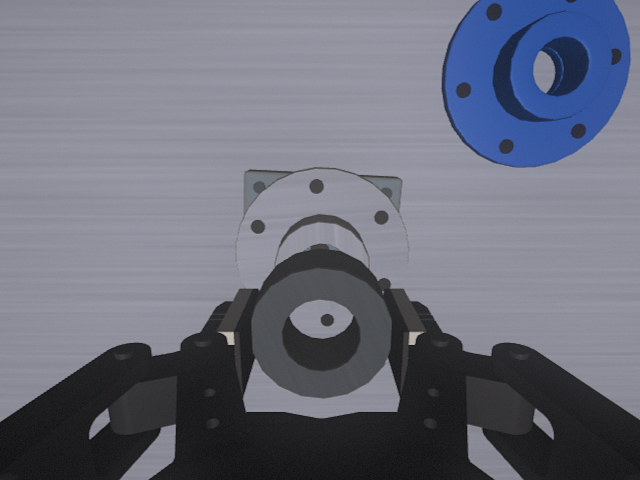

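move_arm:
  increments:
    - [[0,0,0],[0,8,0],0.7]
    - [[0,0,0],[0,8,0],0.7]
    - [[0,0,0],[0,8,0],0.7]
    - [[0,0,0],[0,8,0],0.7]
    - [[0,0,0],[0,6,0],0.7]
    - [[0,0,0],[0,4,0],0.7]
    - [[0,0,0],[0,2,0],0.7]
    - [[0,0,0],[0,0,0],0.7]
    - [[0,0,0],[0,0,0],0.7]

```text
time_s: 20.48
position: [0.5854, 0.3474, 0.0755]
eef_rot: [-0.707, -0.0, 0.0, 0.707]
wrist_force: [0.1, 0.0, -1.4]
finger_gap: 0.0472
```

move_arm:
  increments:
    - [[0,0,0],[0,2,0],0.7]
    - [[0,0,0],[0,1,0],0.7]
    - [[0,0,0],[0,0,0],0.7]
    - [[0,0,0],[0,0,0],0.7]

```text
time_s: 20.82
position: [0.5855, 0.3472, 0.0726]
eef_rot: [-0.707, -0.0, 0.0, 0.707]
wrist_force: [0.3, 0.4, -2.3]
finger_gap: 0.0473
```

move_arm:
  increments:
    - [[0,0,0],[0,2,0],0.7]
    - [[0,0,0],[0,0,0],0.7]
    - [[0,0,0],[0,0,0],0.7]

```text
time_s: 21.07
position: [0.5853, 0.3471, 0.0703]
eef_rot: [0.707, -0.0, -0.0, -0.707]
wrist_force: [0.3, 0.0, -2.9]
finger_gap: 0.0474
```

move_arm:
  increments:
    - [[0,0,0],[0,1.5,0],0.7]
    - [[0,0,0],[0,0,0],0.7]
    - [[0,0,0],[0,0,0],0.7]

```text
time_s: 21.32
position: [0.5856, 0.3473, 0.0692]
eef_rot: [-0.707, -0.0, -0.0, 0.707]
wrist_force: [-0.5, -0.4, -0.7]
finger_gap: 0.047
```

move_arm:
  increments:
    - [[0,0,0],[0,1,0],0.7]
    - [[0,0,0],[0,0,0],0.7]
    - [[0,0,0],[0,0,0],0.7]

```text
time_s: 21.57
position: [0.5856, 0.3473, 0.0692]
eef_rot: [-0.707, -0.0, -0.0, 0.707]
wrist_force: [-2.7, -1.6, 5.0]
finger_gap: 0.0472
```

move_arm:
  increments:
    - [[0,0,0],[0,0,0],0.45]
    - [[0,0,0],[0,0,0],0.35]
    - [[0,0,0],[0,0,0],0.2]
    - [[0,0,0],[0,0,0],0]
    - [[0,0,0],[0,0,0],0]
    - [[0,0,0],[0,-8,0],0]
    - [[0,0,0],[0,-25,0],0]
    - [[0,0,0],[0,-35,0],0]
    - [[0,0,0],[0,-35,0],0]
    - [[0,0,0],[0,-30,0],0]

```text
time_s: 22.4
position: [0.5856, 0.3476, 0.2038]
eef_rot: [-0.707, -0.001, -0.0, 0.707]
wrist_force: [0.7, 0.7, 0.4]
finger_gap: 0.0852
```

move_arm:
  increments:
    - [[0,0,0],[-10,-10,-30],0]
    - [[0,0,0],[-18,0,-35],0]
    - [[0,0,0],[-18,0,-35],0]
    - [[0,0,0],[-18,0,-35],0]
    - [[0,0,0],[-16,0,-35],0]
    - [[0,0,0],[0,0,0],0]
    - [[0,0,0],[0,0,0],0]
    - [[0,0,0],[0,0,0],0]

```text
time_s: 23.07
position: [0.506, 0.1776, 0.212]
eef_rot: [-0.707, -0.001, -0.001, 0.707]
wrist_force: [0.8, 0.3, -0.2]
finger_gap: 0.0855
```

```bash
python3 - <<'E'
from h import *
rel();snap('wrist','w15')
E
```

```text
{'time_s': 23.0667, 'position': [0.506, 0.1776, 0.212], 'eef_rot': [-0.7068, -0.0006, -0.0007, 0.7074], 'wrist_force': [0.8403, 0.2877, -0.1739], 'finger_gap': 0.0855}
[[ 1.     0.002  0.   ]
 [-0.     0.001  1.   ]
 [ 0.002 -1.     0.001]]
```

View pics/w15.png

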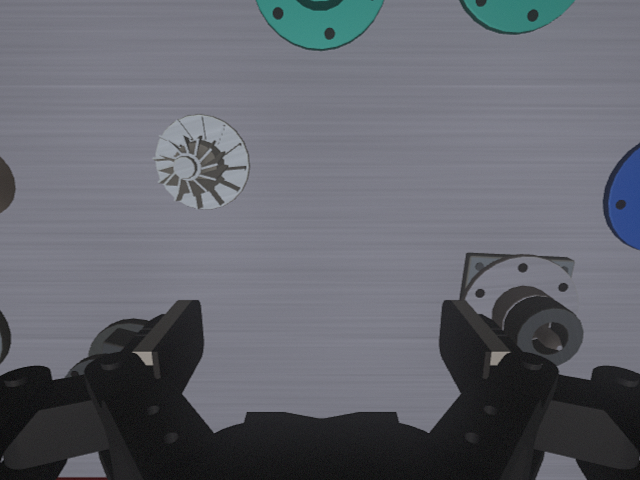

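```bash
python3 - <<'E'
from h import *
f=np.load('pics/w15.npz');K,M=pose('wrist',f['p'],f['q'])
print('nose',ray(K,M,184.5,168,.05))
print(circ([ray(K,M,u,v,.004)[:2] for u,v in [(202,113.5),(227,121),(243,138),(249,163),(241,190),(224,206),(203,209.5),(180,202)]]))
P=cloud(K,M,f['d'])
for u,v in [(522,320),(535,355),(572,325),(510,318),(523,267),(563,287)]: print(P[v,u].round(4))
E
```

```text
nose [0.46299391 0.08351778 0.05      ]
(array([0.46221381, 0.08242648]), np.float64(0.038392436306997554))
[0.5742 0.3286 0.0594]
[0.4925 0.2305 0.243 ]
[0.5752 0.3623 0.0655]
[0.5784 0.3257 0.0474]
[0.546  0.3453 0.0196]
[0.5636 0.381  0.0199]
```

move_arm:
  increments:
    - [[0,0,0],[-12,0,-26],0]
    - [[0,0,0],[-16,0,-35],0]
    - [[0,0,0],[-15,10,-34],0]
    - [[0,0,0],[0,30,0],0]
    - [[0,0,0],[0,35,0],0]
    - [[0,0,0],[0,35,0],0]
    - [[0,0,0],[0,25,0],0]
    - [[0,0,0],[0,15,0],0]
    - [[0,0,0],[0,0,0],0]
    - [[0,0,0],[0,0,0],0]

```text
time_s: 23.95
position: [0.4624, 0.0837, 0.0604]
eef_rot: [-0.707, -0.0, 0.002, 0.707]
wrist_force: [0.3, -0.3, 1.5]
finger_gap: 0.0853
```

```bash
python3 - <<'E'
from h import *
rel();snap('wrist','w16')
E
```

```text
{'time_s': 23.95, 'position': [0.4624, 0.0837, 0.0604], 'eef_rot': [-0.7069, -0.0003, 0.0015, 0.7073], 'wrist_force': [0.264, -0.2995, 1.4528], 'finger_gap': 0.0853}
[[ 1.    -0.002 -0.003]
 [ 0.003  0.001  1.   ]
 [-0.002 -1.     0.001]]
```

View pics/w16.png

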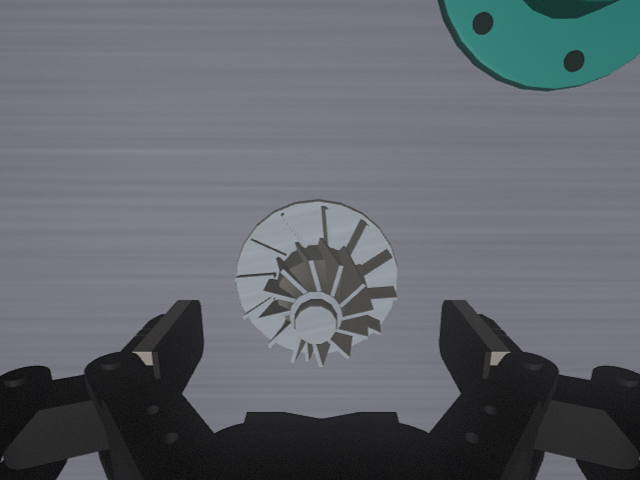

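Centred well. I go down and close in stages.

move_arm:
  increments:
    - [[0,0,0],[0,12,-1],0]
    - [[0,0,0],[0,8,0],0.1]
    - [[0,0,0],[0,2,0],0.2]
    - [[0,0,0],[0,0,0],0.3]
    - [[0,0,0],[0,0,0],0.4]
    - [[0,0,0],[0,0,0],0.5]
    - [[0,0,0],[0,0,0],0.6]
    - [[0,0,0],[0,0,0],0.7]
    - [[0,0,0],[0,0,0],0.7]
  squeeze: 50

```text
time_s: 24.75
position: [0.463, 0.0814, 0.0399]
eef_rot: [-0.707, -0.001, -0.0, 0.707]
wrist_force: [-0.7, -0.0, 5.2]
finger_gap: 0.0425
```

```bash
python3 - <<'E'
from h import *
rel();snap('wrist','w17')
E
```

```text
{'time_s': 24.75, 'position': [0.463, 0.0814, 0.0399], 'eef_rot': [-0.707, -0.0005, -0.0004, 0.7072], 'wrist_force': [-0.7111, -0.0363, 5.2425], 'finger_gap': 0.0425}
[[ 1.     0.001 -0.   ]
 [ 0.     0.     1.   ]
 [ 0.001 -1.     0.   ]]
```

View pics/w17.png

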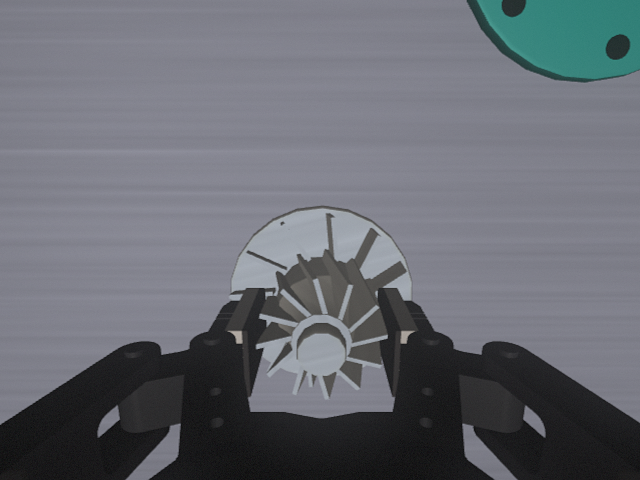

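move_arm:
  increments:
    - [[0,0,0],[0,-10,0],0.75]
    - [[0,0,0],[0,-25,0],0.75]
    - [[0,0,0],[0,-35,0],0.75]
    - [[0,0,0],[0,-30,0],0.75]
    - [[0,0,0],[0,-15,0],0.75]
    - [[0,0,0],[5,0,12],0.75]
    - [[0,0,0],[12,0,26],0.75]
    - [[0,0,0],[15,0,32],0.75]
    - [[0,0,0],[15,0,32],0.75]
    - [[0,0,0],[15,0,32],0.75]
  squeeze: 60

```text
time_s: 25.63
position: [0.5247, 0.216, 0.1549]
eef_rot: [0.707, -0.0, 0.0, -0.707]
wrist_force: [0.7, -1.2, -2.5]
finger_gap: 0.0425
```

move_arm:
  increments:
    - [[0,0,0],[15,0,32],0.75]
    - [[0,0,0],[15,0,32],0.75]
    - [[0,0,0],[12,0,26],0.75]
    - [[0,0,0],[10,0,22],0.75]
    - [[0,0,0],[6,0,12],0.75]
    - [[0,0,0],[2,0,5],0.75]
    - [[0,0,0],[0,0,0],0.75]
    - [[0,0,0],[0,0,0],0.75]
    - [[0,0,0],[0,0,0],0.75]

```text
time_s: 26.38
position: [0.5842, 0.3421, 0.1539]
eef_rot: [0.708, -0.001, 0.0, -0.707]
wrist_force: [0.4, -0.4, -1.9]
finger_gap: 0.0427
```

```bash
python3 - <<'E'
from h import *
rel();snap('wrist','w18')
E
```

```text
{'time_s': 26.3833, 'position': [0.5842, 0.3421, 0.1539], 'eef_rot': [0.7077, -0.0007, 0.0002, -0.7065], 'wrist_force': [0.3708, -0.438, -1.8645], 'finger_gap': 0.0427}
[[ 1.    -0.001  0.001]
 [-0.001 -0.002  1.   ]
 [-0.001 -1.    -0.002]]
```

View pics/w18.png

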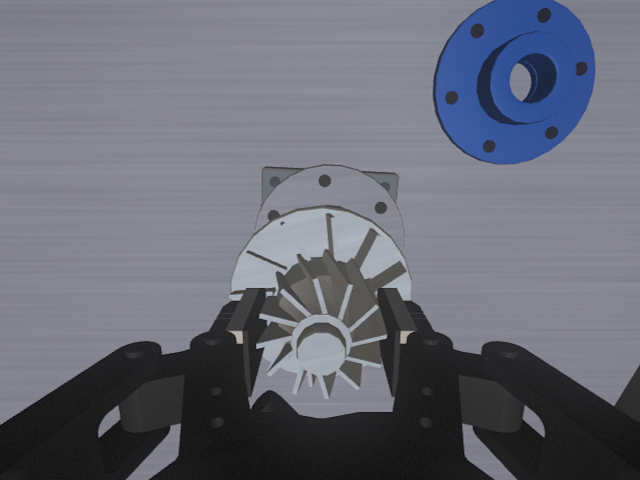

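move_arm:
  increments:
    - [[0,0,0],[1,0,5],0.75]
    - [[0,0,0],[0,10,0],0.75]
    - [[0,0,0],[0,12,0],0.75]
    - [[0,0,0],[0,8,0],0.75]
    - [[0,0,0],[0,5,0],0.75]
    - [[0,0,0],[0,4,0],0.75]
    - [[0,0,0],[0,3,0],0.75]
    - [[0,0,0],[0,0,0],0.75]
    - [[0,0,0],[0,0,0],0.75]

```text
time_s: 27.18
position: [0.5854, 0.3493, 0.1119]
eef_rot: [-0.707, -0.0, 0.0, 0.707]
wrist_force: [0.8, 0.1, -2.1]
finger_gap: 0.0423
```

move_arm:
  increments:
    - [[0,0,0],[0,2,0],0.75]
    - [[0,0,0],[0,1,0],0.75]
    - [[0,0,0],[0,0,0],0.75]
    - [[0,0,0],[0,0,0],0.75]

```text
time_s: 27.52
position: [0.5854, 0.3492, 0.1091]
eef_rot: [-0.707, -0.0, 0.0, 0.707]
wrist_force: [-0.3, 0.6, -2.7]
finger_gap: 0.0422
```

move_arm:
  increments:
    - [[0,0,0],[0,1,-2],0.75]
    - [[0,0,0],[0,1,0],0.75]
    - [[0,0,0],[0,0,0],0.75]
    - [[0,0,0],[0,0,0],0.75]

```text
time_s: 27.85
position: [0.5853, 0.347, 0.1069]
eef_rot: [0.707, -0.0, -0.0, -0.707]
wrist_force: [-0.8, -0.2, -2.0]
finger_gap: 0.0423
```

move_arm:
  increments:
    - [[0,0,0],[0,1,0],0.75]
    - [[0,0,0],[0,0,0],0.75]
    - [[0,0,0],[0,0,0],0.75]

```text
time_s: 28.1
position: [0.5855, 0.3473, 0.1062]
eef_rot: [-0.707, -0.0, -0.0, 0.707]
wrist_force: [-0.8, 0.3, -1.8]
finger_gap: 0.0427
```

move_arm:
  increments:
    - [[0,0,0],[0,1,0],0.75]
    - [[0,0,0],[0,0,0],0.75]
    - [[0,0,0],[0,0,0],0.75]

```text
time_s: 28.35
position: [0.5856, 0.3474, 0.1061]
eef_rot: [-0.707, -0.0, -0.0, 0.707]
wrist_force: [-1.4, -2.0, 5.0]
finger_gap: 0.0423
```

Seated. I release, rise and check.

move_arm:
  increments:
    - [[0,0,0],[0,0,0],0.5]
    - [[0,0,0],[0,0,0],0.4]
    - [[0,0,0],[0,0,0],0.25]
    - [[0,0,0],[0,0,0],0]
    - [[0,0,0],[0,0,0],0]
    - [[0,0,0],[0,-8,0],0]
    - [[0,0,0],[0,-25,0],0]
    - [[0,0,0],[0,-35,0],0]
    - [[0,0,0],[0,-30,0],0]
    - [[0,0,0],[0,-10,0],0]

```text
time_s: 29.18
position: [0.5875, 0.3491, 0.2192]
eef_rot: [-0.705, -0.003, -0.002, 0.709]
wrist_force: [1.2, 0.6, 1.3]
finger_gap: 0.0853
```

move_arm:
  increments:
    - [[0,0,0],[-10,0,-20],0]
    - [[0,0,0],[-15,0,-30],0]
    - [[0,0,0],[-15,0,-30],0]
    - [[0,0,0],[-10,0,-20],0]
    - [[0,0,0],[0,0,0],0]
    - [[0,0,0],[0,0,0],0]
    - [[0,0,0],[0,0,0],0]

```text
time_s: 29.77
position: [0.5358, 0.248, 0.2136]
eef_rot: [-0.707, -0.001, -0.0, 0.708]
wrist_force: [-0.1, 1.0, -0.0]
finger_gap: 0.0856
```

```bash
python3 - <<'E'
from h import *
rel();a,_,_=snap('side','s19');b,_,_=snap('top','t19');snap('wrist','w19')
cv2.imwrite('pics/z19.png',np.hstack([cv2.resize(a[100:350,280:440,::-1],(384,600)),cv2.resize(b[110:320,160:300,::-1],(400,600))]))
E
```

```text
{'time_s': 29.7667, 'position': [0.5358, 0.248, 0.2136], 'eef_rot': [-0.7067, -0.0005, -0.0002, 0.7075], 'wrist_force': [-0.1156, 0.9787, -0.0357], 'finger_gap': 0.0856}
[[ 1.     0.001 -0.   ]
 [ 0.     0.001  1.   ]
 [ 0.001 -1.     0.001]]
```

View pics/z19.png

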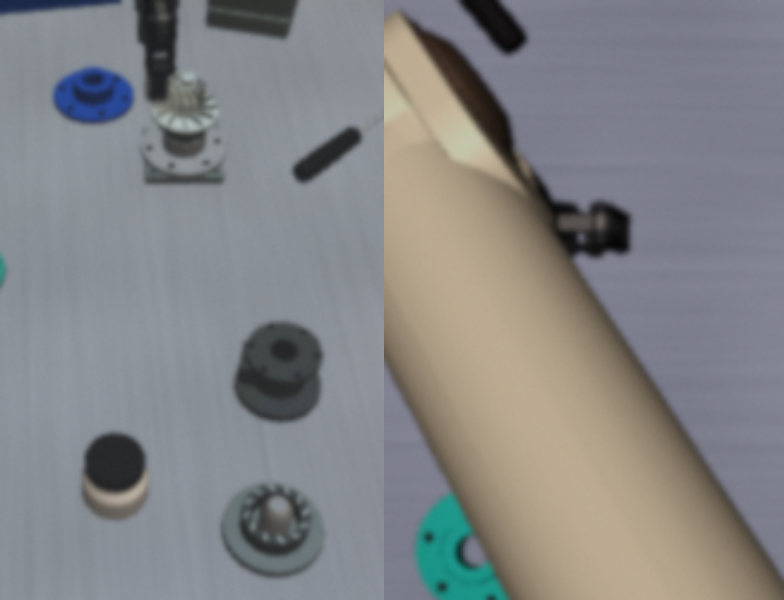

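View pics/w19.png

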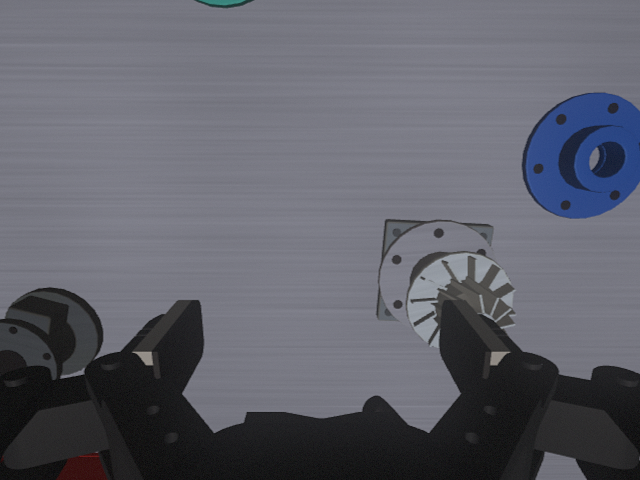

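View pics/s19.png

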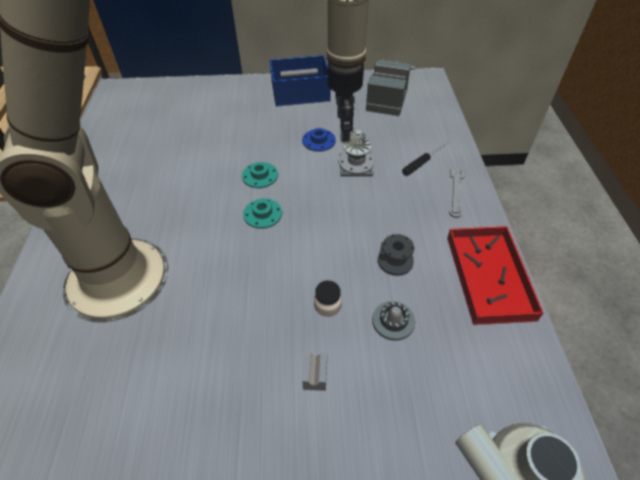

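```bash
python3 - <<'E'
from h import *
f=np.load('pics/w19.npz');K,M=pose('wrist',f['p'],f['q']);P=cloud(K,M,f['d'])
for u,v in [(458,262),(425,285),(425,310),(436,333),(482,264),(503,290)]: print(P[v,u].round(4))
print(circ([ray(K,M,u,v,.072)[:2] for u,v in [(461,252),(425,270),(408,300),(411,322),(430,347),(500,268),(514,300)]]))
g=np.load('pics/s19.npz');h=np.load('pics/side0.npz')
for n,u,v in [('house',398,243),('jar',328,292),('vee',318,365)]:
    w=np.abs(g['im'][v-25:v+30,u-25:u+25].astype(int)-h['im'][v-25:v+30,u-25:u+25]).max(2);print(n,(w>40).sum())
E
```

```text
[0.5545 0.3441 0.0712]
[0.5712 0.3223 0.072 ]
[0.5902 0.3236 0.0718]
[0.6046 0.3307 0.0786]
[0.5561 0.3609 0.0709]
[0.5727 0.3746 0.0771]
(array([0.58590652, 0.34843293]), np.float64(0.03764986694042062))
house 0
jar 0
vee 0
```

All checks pass: wheel disc level at about 72 mm and on axis, bystanders unmoved.

```bash
python3 -c "
from cell import r
print(r.close_job())"
```

```text
the job is handed in; nothing more can be done
None
```

All four parts are racked and the job was handed in at about 30 s of the 112 s allowed. I lowered each part until the wrist force showed contact, then released it.

**Slim post:** the seal plate, sleeve and wheel are stacked in that order. Depth readings in the wrist view:

| Part | Surface read | Reading | Expected |
|---|---|---|---|
| Seal plate | flange top | about 19.5 mm | 20 mm |
| Sleeve | top | about 65.5 mm | 66 mm |
| Wheel | back-disc top | about 71 to 72 mm | 72 mm |

The wheel's centre came out about 2 mm from the post's axis. Two of the six wheel depth points read 77 to 79 mm; I took those as landing on blades, because the other four agree that the disc is level.

**Fat post:** the nozzle ring's top face read about 34 mm, which is fully seated.

**Bystanders:** in the side view, the housing, jar and vee block show no change from the first picture. The look-alikes were not touched. The gripper was open and clear of everything at hand-in.

**Not checked:** the final top view of the slim stand was blocked by the arm, so that stack was checked only in the wrist and side views. No check failed.

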